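# Clamp a re-bonded graphite paddle in the bench screw press

### The arm

A 7-joint arm with a two-finger parallel gripper is mounted at the origin on a cart in front of the work surface, level with it; the furniture and walls round the work are solid. World frame = base frame: x ahead of the robot, y to its left, z up, the work surface at z = 0. Lengths are in m, angles in rad, forces in N, time in s.
With the tool pointing down it reaches from about 0.425 to 0.925 m from the base axis. Payload 6.8 kg.
Tool frame: the origin (TCP) lies at the very end of the fingers, on their centre line; the grasp point (between the pads) lies 19 mm behind it (r.tcp_to_grasp is the distance from the TCP to the grasp point, in m); z points along the fingers, y is the line along which they close (so a half turn about z gives the same grasp; the last joint's range is limited). The gripper opens to 85 mm and grips with 20 to 120 N. Pads are 22 mm wide; open, the fingers measure 114 mm over their backs; the gripper's body (76 mm by 85 mm) begins 54 mm behind the grasp point. The pads swing forward as they close: fully open they stand 13 mm farther back than shut.
Start: joints at [1.082, 0.477, 0.022, 1.555, -0.011, 1.109, -0.083], TCP at [0.251, -0.627, 0.231] pointing down, gripper open.
Joint ranges: [-2.96, 2.96], [-0.34, 2.1], [-1.41, 1.46], [0.24, 2.44], [-1.37, 4.51], [0.17, 1.92], [-2.96, 2.96]. Speed limits (rad/s): [2.39, 2.39, 3.14, 3.14, 3.14, 3.14, 3.14].

### API

Orientations are given as a rotation vector (axis times angle).
In Python, from bench import r gives the robot as it stands.
- The arm moves only by the tool step_arm, never from a script. Its argument "moves" is a list of rows, each a list of 7 numbers: the shift along the tool's x, y, z in mm, then the turn, a rotation vector about the tool's x, y, z in rad, then the finger opening in mm, from 0 to 85.4. A call has 1 to 8 rows; each row is the pose to reach, as a shift and turn from the pose commanded when the call began, along the tool's axes at that moment; what a row does not reach only later rows make up. A row lasts 1/10 s, in which the tool goes at most 50 mm and 8.59 degrees, less where a joint would pass 70% of its speed; a pose out of reach is approached as far as the arm can. A call with a gripper value outside its range is refused whole. The fingers move at their own pace and stop on an object; "grip_force" is the grip in N (left out, the last holds). Time passes only in rows, so rows that repeat a pose let the fingers close. It gives the time, the measured TCP pose, the force, the opening and the grip force at its end, in the units of the state.
- r.get_obs(): the state, without advancing time (a new reading comes with each control period).
- r.grab_frame(name): name is "side" or "top"; returns a dict with "image" (420x560x3 uint8, red, green, blue), "depth" (420x560 float32, m along the optical axis (not along the pixel's ray), 0 where there is no reading), "mtx" (3x3 intrinsics, pixels), "rvec" (rotation vector, rad) and "tvec" (3), from world to camera coordinates, as OpenCV has them. Camera axes: x right, y down, z forward; pixel columns grow to the right and rows downward; lengths in m; the calibration is good to about 2 mm. A picture is of the moment at which its call begins.
- r.hand_in(): hands the job in; it is judged then, once.
The state is a dict: "clock": time; "joints": joint angles; "qvel": joint speeds; "tau": joint torques, N m; "tcp_pos": TCP position; "orientation": TCP orientation; "contact_force": force on the tool from outside, world axes, zero at the start; "moment": the same for the moment, N m; "grip_width": finger opening in m; "gripper_force": force on a finger pad.
Only numpy, scipy, OpenCV 4.12 (cv2) and the standard library are available. Lean on these libraries where they do the work, as an engineer would, in place of code of your own. Each camera call takes 0.05 s, during which the arm holds its last target. There are 200 camera calls.

### The job

The face of the graphite paddle that lies just behind the burner has been re-bonded: lay that paddle flat on the bed of the screw press, blade under the platen and fully home against the back stop, and let go. Then wind the crank until the platen just meets the blade and add a quarter of a turn more: less will not hold, and much more cracks the graphite. Leave it clamped; push gently against the stop and do not disturb the other things on the bench.

Things in the scene. Friction and masses are not known exactly. Their poses are not given: they have to be found in the camera images.
- press: small two-column bench screw press, dark blue-green, fixed. Base 172 x 186 mm, 20 mm high; columns 18 mm thick at (0, +-74) mm; crosshead 44 x 184 mm, 139 to 167 mm up. Origin on the bench, on the screw axis; z up. Work goes in from its -x side, moving along +x, under the square steel platen (x -32 to +38, y +-42 mm)
- press_bed: the press's steel bed, same frame as press. Its flat top is 36 mm above the origin, from x = -89 to +61 mm. Two guide strips 8 mm high run along it with 92 mm between them (x = -38 to +54 mm), widening towards the front as far as x = -62 mm
- press_stop: steel back stop bar on the bed, 9 mm high, same frame as press
- stop_face (a point): middle of the stop's front face where it meets the bed top (45 mm in +x and 36 mm up from the press's origin); axes as the press
- press_crank (a joint): crank angle, rad, 0 to 11.6; grows clockwise seen from above, which lowers platen and crank by 16 mm a turn. At 0 the crank points along the press's +y. The platen starts 9 to 22 mm above a blade laid on the bed; its foot is adjusted by hand, so the angle at which it meets the blade is not known beforehand
- knob_grip (a point): middle of the crank's upright black revolving knob: 21 mm across, 42 mm high; this point is 22.5 mm above the knob's foot and 24 mm above the top of the crank arm, about 236 mm above the bench with the crank fully up. It goes round the screw axis at a radius of 55 mm and spins freely on its pin, so it can be carried round without turning the hand
- paddle: graphite paddle, 86 x 271 x 46 mm, 0.32 kg, flat face down. Dark blade 86 wide, 11 thick, from y = -136 (nose) to about 0 mm, on it a flange 3 mm higher from y = -47 to -12; wooden handle y = +17 to +135, 30 thick, axis 30 mm above the underside. Origin on the underside, 136 mm behind the nose; z up; balances at y = -18. In the press its -y axis points along the press's +x
- paddle_nose (a point): middle of the blade's nose edge, on the underside; axes as the paddle
- paddle_handle (a point): a place to grasp the handle, on its axis near the blade (y = +36 mm, 30 mm above the underside)
- jar_amber: small amber jar, 57 mm across, 62 mm high, bystander
- acrylic_tray: clear acrylic tray of red glass scraps, 67 x 85 x 45 mm, bystander
- glass_file: file with wooden handle, 200 mm long, bystander
- vessel_tongs: crossed steel tongs, 182 mm long, bystander
- frit_jar: white jar with a pale screw lid, 59 mm across, 78 mm high, bystander
- tape_roll: roll of masking tape, 75 mm across, 18 mm high, lying flat, bystander
- screw_nut (a point): top of the brass nut on the crosshead, on the screw axis, 177 mm up. The free crank takes about 6 N at the knob (dry friction: it stays where it is left; read just after a quick stop, the push is lower). When the platen, borne by preloaded disc springs, meets the blade, the effort jumps by about 4 N within a few degrees, then rises 1.7 N per quarter turn

How it is judged:
By the outcome, as a careful person would: the job done as asked, in the order asked, and still so for the second after the job is handed in, with the robot touching nothing.
It also fails if it takes over 72 s, if anything falls off the work surface, if the arm or the gripper's body presses on something with over 40 N, if the wrist force passes 120 N, or if a joint passes its speed limit or range.

## Working session

There is one attempt and no reset: what is moved stays moved. The work goes in short steps, Python scripts to look and compute and a tool call to move; the robot and the scene stay as the last step left them, time stands still between calls to the robot, and variables do not carry over. Pictures are saved under pics/ and viewed, at most 13 in all, crops included, and the job is handed in when it is done.

Besides the shell and the picture viewer there is one more tool, called after "Emit:" as name([rows], argument=value, ...), one row to a line, values as JSON. step_arm: Moves the arm, as the interface text tells. Its arguments: {"type":"object","properties":{"moves":{"type":"array","items":{"type":"array","items":{"type":"number"}}},"grip_force":{"type":"number"}},"required":["moves"]}

```bash
mkdir -p pics; ls; cat > h.py <<'E'
import numpy as np, cv2, pickle
from scipy.spatial.transform import Rotation as R
from bench import r
def grab(name,save=None):
    f=r.grab_frame(name)
    if save: cv2.imwrite('pics/'+save,f['image'][:,:,::-1]); pickle.dump(f,open('pics/'+save+'.pkl','wb'))
    return f
def cloud(f):
    d=f['depth']; v,u=np.mgrid[:d.shape[0],:d.shape[1]]
    K=f['mtx']; P=np.stack([(u-K[0,2])/K[0,0]*d,(v-K[1,2])/K[1,1]*d,d],-1)
    Rm=cv2.Rodrigues(np.array(f['rvec'],float))[0]
    W=(P-np.ravel(f['tvec']))@Rm
    W[d==0]=np.nan
    return W
def proj(f,p): return cv2.projectPoints(np.atleast_2d(np.array(p,float)),np.array(f['rvec'],float),np.array(f['tvec'],float),f['mtx'],None)[0][:,0]
def tool():
    o=r.get_obs(); return np.array(o['tcp_pos']),R.from_rotvec(o['orientation']),o
E
python3 - <<'E'
from h import *
for n in('side','top'):
    f=grab(n,n+'0.png'); print(n,f['mtx'].tolist(),f['rvec'],f['tvec'])
o=r.get_obs();print(o)
E
```

```text
pics
side [[478.89306960841975, 0.0, 286.3488934756883], [0.0, 478.89306960841975, 212.64405733934842], [0.0, 0.0, 1.0]] [ 1.93726967  0.07953941 -0.03038945] [-0.62553011  0.13530649  1.48783027]
top [[449.6447028034946, 0.0, 288.178874287552], [0.0, 449.6447028034946, 207.58542079879246], [0.0, 0.0, 1.0]] [ 2.17997538 -2.03932423  0.20300927] [0.01651667 0.63770506 1.41232125]
{'clock': 0.1, 'joints': array([ 1.08192824,  0.47770601,  0.02237902,  1.55636118, -0.01150456,
        1.10930551, -0.08305769]), 'qvel': array([-0.00078087, -0.00148097, -0.00049549, -0.00265378,  0.00022226,
       -0.00014209,  0.00069028]), 'tau': array([ 4.46233928e-03, -5.97760069e+01,  1.61407616e+00, -2.81954831e+01,
        1.28753707e-02,  4.99335118e-03, -2.47449668e-05]), 'tcp_pos': array([ 0.25062137, -0.62616706,  0.23042768]), 'orientation': array([-3.08325832e+00, -5.94244349e-01,  6.93195185e-04]), 'contact_force': array([0.40888304, 0.24369485, 0.44181002]), 'moment': array([ 0.01881915,  0.02851475, -0.06604983]), 'gripper_force': 0.0, 'grip_width': 0.08540836874351625}
```

View pics/side0.png

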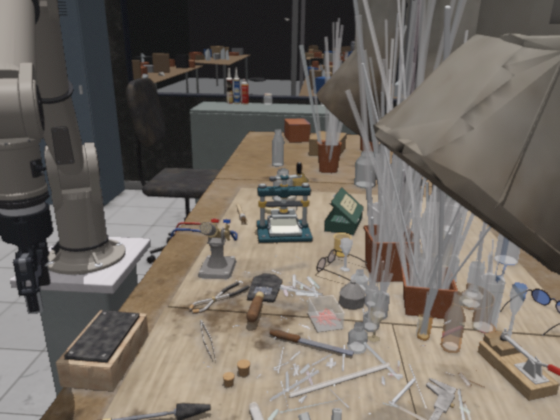

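View pics/top0.png

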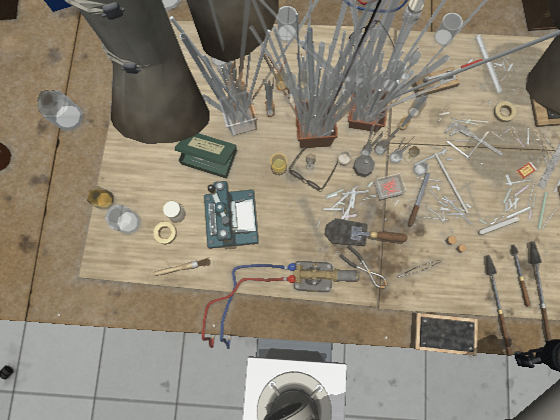

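The paddle lies behind the burner at top (327–405, 235), its nose toward the press at top (230, 215). The press opens toward the right (−y world). Next I'll measure both.

```bash
python3 - <<'E'
from h import *
f=pickle.load(open('pics/top0.png.pkl','rb'));W=cloud(f);im=f['image']
g=pickle.load(open('pics/side0.png.pkl','rb'));V=cloud(g)
a=cv2.resize(im[165:285,190:430],None,fx=3.3,fy=3.3,interpolation=cv2.INTER_CUBIC)
cv2.imwrite('pics/c1.png',a[:,:,::-1])
b=cv2.resize(g['image'][160:330,180:360],None,fx=3.5,fy=3.5,interpolation=cv2.INTER_CUBIC)
cv2.imwrite('pics/c2.png',b[:596,:,::-1])
np.set_printoptions(precision=3,suppress=True)
for u,v in [(328,232),(345,225),(345,243),(365,237),(385,238),(400,239),(245,217),(243,200),(243,235),(212,188),(212,215),(225,215),(315,275),(300,220)]: print(u,v,W[v,u])
# paddle: dark points in region
reg=np.zeros(im.shape[:2],bool);reg[212:255,318:415]=1
pts=W[reg&(W[...,2]>.006)]
print(len(pts)); 
for lo,hi in[(.006,.013),(.013,.02),(.02,.05)]:
    q=pts[(pts[:,2]>lo)&(pts[:,2]<hi)]; print(lo,len(q),q.min(0),q.max(0),q.mean(0))
reg[:]=0;reg[175:255,195:265]=1
pts=W[reg&(W[...,2]>.015)]
h,e=np.histogram(pts[:,2],bins=np.arange(.015,.26,.01));print(np.c_[e[:-1],h].tolist())
E
```

```text
328 232 [ 0.571 -0.08   0.01 ]
345 225 [ 0.599 -0.136  0.008]
345 243 [ 0.538 -0.138  0.012]
365 237 [ 0.562 -0.204  0.016]
385 238 [ 0.56  -0.267  0.035]
400 239 [ 0.559 -0.314  0.043]
245 217 [0.6   0.202 0.031]
243 200 [0.656 0.212 0.041]
243 235 [0.541 0.204 0.021]
212 188 [0.64  0.279 0.251]
212 215 [0.597 0.31  0.047]
225 215 [0.572 0.242 0.202]
315 275 [ 0.419 -0.038  0.127]
300 220 [ 0.608  0.017 -0.001]
1358
0.006 690 [ 0.498 -0.37   0.006] [ 0.659 -0.045  0.013] [ 0.579 -0.152  0.01 ]
0.013 337 [ 0.5   -0.367  0.013] [ 0.658 -0.071  0.02 ] [ 0.578 -0.173  0.015]
0.02 327 [ 0.506 -0.365  0.02 ] [ 0.647 -0.141  0.05 ] [ 0.569 -0.271  0.037]
[[0.015, 795.0], [0.025, 329.0], [0.035, 511.0], [0.045000000000000005, 84.0], [0.05500000000000001, 4.0], [0.065, 107.0], [0.07500000000000001, 43.0], [0.085, 0.0], [0.09500000000000001, 5.0], [0.10500000000000002, 29.0], [0.11500000000000002, 2.0], [0.125, 0.0], [0.135, 4.0], [0.14500000000000002, 25.0], [0.15500000000000003, 173.0], [0.16500000000000004, 342.0], [0.17500000000000004, 98.0], [0.18500000000000005, 2.0], [0.19500000000000006, 77.0], [0.20500000000000002, 159.0], [0.21500000000000002, 5.0], [0.22500000000000003, 6.0], [0.23500000000000004, 15.0], [0.24500000000000005, 26.0]]
```

View pics/c1.png

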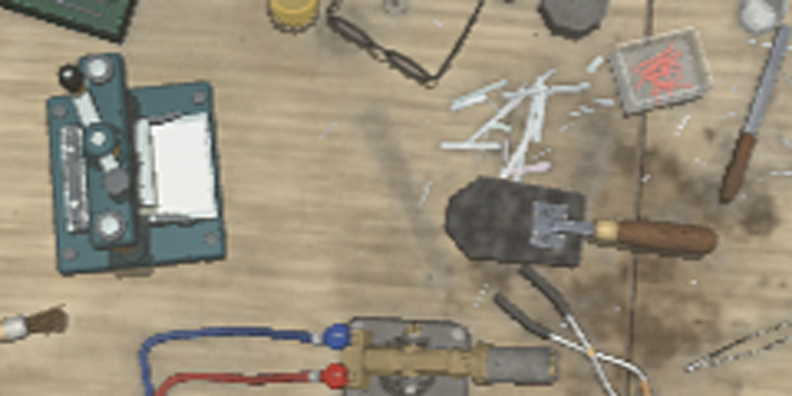

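View pics/c2.png

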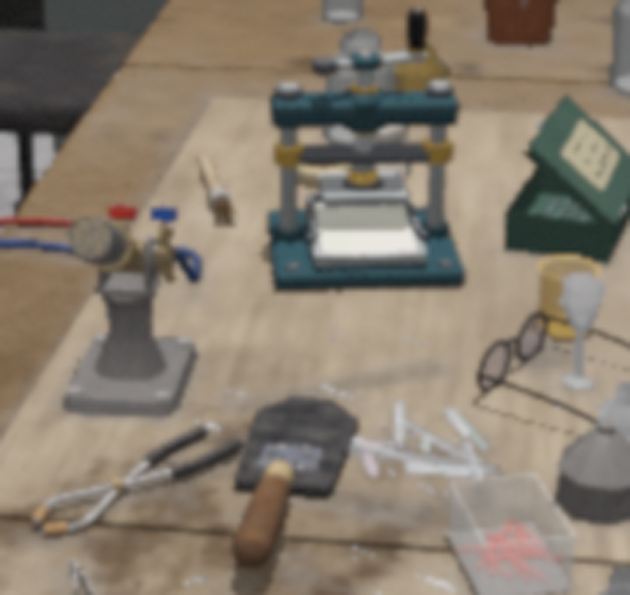

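```bash
cat > m1.py <<'E'
from h import *
import sys
np.set_printoptions(precision=4,suppress=True)
tag=sys.argv[1] if len(sys.argv)>1 else '0'
f=pickle.load(open('pics/top%s.png.pkl'%tag,'rb'));W=cloud(f)
g=pickle.load(open('pics/side%s.png.pkl'%tag,'rb'));V=cloud(g)
def rect(P,zlo,zhi,xy,name):
    m=(P[...,2]>zlo)&(P[...,2]<zhi)&(P[...,0]>xy[0])&(P[...,0]<xy[1])&(P[...,1]>xy[2])&(P[...,1]<xy[3])
    q=P[m]
    if len(q)<8: print(name,'few');return
    c,s,a=cv2.minAreaRect((q[:,:2]*1000).astype(np.float32)); print(name,len(q),'c',np.array(c),'s',np.array(s),'ang',a,'zmed',np.median(q[:,2]))
pr=(.48,.72,.12,.36)
for P,n in((W,'top'),(V,'side')):
    rect(P,.15,.18,pr,n+' crosshead'); rect(P,.03,.05,pr,n+' bed'); rect(P,.012,.028,pr,n+' base'); rect(P,.21,.27,pr,n+' knob');rect(P,.19,.212,pr,n+' arm')
E
python3 m1.py; python3 - <<'E'
from h import *
np.set_printoptions(precision=4,suppress=True)
f=pickle.load(open('pics/top0.png.pkl','rb'))
Rm=cv2.Rodrigues(f['rvec'])[0];C=-Rm.T@np.ravel(f['tvec'])
def bp(u,v,z):
    d=Rm.T@np.linalg.inv(f['mtx'])@[u,v,1]; return (C+d*(z-C[2])/d[2])
px=lambda a,b:((a+.5)/3.3-.5+190,(b+.5)/3.3-.5+165)
for n,a,b,z in [('base fr-far',211,83,.02),('base fr-near',226,258,.02),('base bk-near',60,273,.02),('base bk-far',48,99,.02),('bed fr far',212,112,.036),('bed fr near',217,217,.036),('nut',99,138,.18),('col far',97,68,.172),('col near',110,226,.172),('knob top',70,76,.257),('cw',117,180,.2),
 ('blade back far',584,192,.011),('blade back near',579,266,.011),('nose far',481,178,.011),('nose near',468,255,.011),('nosetip',446,215,.011),('handle end',717,238,.03),('handle start',600,230,.03)]: print(n,bp(*px(a,b),z))
E
```

```text
top crosshead 615 c [594.4329 258.8618] s [181.8222  47.4019] ang 9.829626083374023 zmed 0.16718951258408857
top bed 793 c [595.616  245.1144] s [169.8387 150.9641] ang 9.741774559020996 zmed 0.037323860070557345
top base 952 c [590.4158 250.1967] s [200.1295 171.8415] ang 9.626197814941406 zmed 0.01975805762876925
top knob 91 c [599.2662 262.3025] s [115.0237  26.2609] ang 30.47016716003418 zmed 0.2279133373581006
top arm 228 c [595.5359 259.3603] s [108.4591  32.1003] ang 34.00145721435547 zmed 0.20640215347123714
side crosshead 472 c [596.5425 254.0549] s [181.3985  52.2426] ang 11.135189056396484 zmed 0.16414424562750102
side bed 572 c [601.1559 235.5887] s [168.4233 146.7056] ang 2.144151210784912 zmed 0.03562548608076308
side base 503 c [598.8321 245.7211] s [185.8427 173.781 ] ang 10.778532981872559 zmed 0.019280651519078453
side knob 64 c [620.6227 272.5772] s [71.9603 26.0818] ang 24.77664566040039 zmed 0.2308807680150864
side arm 153 c [600.1557 262.8027] s [117.6563  37.0006] ang 36.265262603759766 zmed 0.20281677471972398
base fr-far [0.6983 0.1817 0.02  ]
base fr-near [0.518  0.1516 0.02  ]
base bk-near [0.4917 0.3174 0.02  ]
base bk-far [0.6702 0.3483 0.02  ]
bed fr far [0.6642 0.1766 0.036 ]
bed fr near [0.5567 0.1627 0.036 ]
nut [0.6013 0.2641 0.18  ]
col far [0.6691 0.2739 0.172 ]
col near [0.522  0.2475 0.172 ]
knob top [0.6395 0.2814 0.257 ]
cw [0.5601 0.2408 0.2   ]
blade back far [ 0.6112 -0.2083  0.011 ]
blade back near [ 0.5348 -0.2057  0.011 ]
nose far [ 0.6188 -0.1024  0.011 ]
nose near [ 0.5385 -0.0928  0.011 ]
nosetip [ 0.578  -0.0685  0.011 ]
handle end [ 0.5698 -0.34    0.03  ]
handle start [ 0.5701 -0.2225  0.03  ]
```

```bash
cat >> h.py <<'E'
np.set_printoptions(precision=4,suppress=True)
def bp(f,u,v,z):
    Rm=cv2.Rodrigues(np.array(f['rvec'],float))[0];C=-Rm.T@np.ravel(f['tvec'])
    d=Rm.T@np.linalg.inv(f['mtx'])@[u,v,1]; return C+d*(z-C[2])/d[2]
def rot(a): return R.from_matrix(np.array([[-np.sin(a),np.cos(a),0],[np.cos(a),np.sin(a),0],[0,0,-1]]).T)
def delta(p,a,base=None):
    t,Rt,o=tool() if base is None else base
    return Rt.inv().apply(np.array(p)-t)*1000,(Rt.inv()*rot(a)).as_rotvec()
E
python3 - <<'E'
from h import *
for n in('top','side'):
    f=pickle.load(open(f'pics/{n}0.png.pkl','rb'));P=cloud(f);im=f['image'].astype(int)
    inr=(P[...,0]>.5)&(P[...,0]<.64)&(P[...,1]<-.04)&(P[...,1]>-.37)
    # handle: high points
    q=P[inr&(P[...,2]>.025)&(P[...,1]<-.2)]
    for lo in np.arange(-.36,-.2,.02):
        s=q[(q[:,1]>lo)&(q[:,1]<lo+.02)]
        if len(s)>4: print(n,round(lo+.01,2),len(s),'x',s[:,0].min(),s[:,0].max(),s[:,0].mean(),'z',s[:,2].max())
    print(q[:,1].min())
    dark=inr&(im.max(-1)<85)&(P[...,1]>-.215)
    b=P[dark]
    for lo in np.arange(-.22,-.05,.02):
        s=b[(b[:,1]>lo)&(b[:,1]<lo+.02)]
        if len(s)>4: print(n,'blade',round(lo+.01,2),len(s),'x',s[:,0].min(),s[:,0].max(),(s[:,0].min()+s[:,0].max())/2,'z',np.median(s[:,2]))
    print(b[:,1].max())
# provisional pre-grasp
ax=np.array([.0082,.2715]);ax/=np.linalg.norm(ax);a=np.arctan2(ax[1],ax[0])-np.pi/2
print(a,delta([.565,-.24,.15],a))
E
```

```text
top -0.33 40 x 0.5536116026737805 0.5796280584369139 0.5652718496238215 z 0.048965270103007934
top -0.31 51 x 0.5527168556339965 0.579949268150845 0.5662904626488989 z 0.05204690882311385
top -0.29 53 x 0.5544750732798983 0.582123773647819 0.566460617457916 z 0.049908526822566544
top -0.27 49 x 0.5566516774077431 0.5807350864759956 0.5678105017317879 z 0.0466671244911546
top -0.25 46 x 0.5561138684603143 0.5793659606301991 0.5682356525806375 z 0.04481786083718914
top -0.23 38 x 0.5605278185808632 0.5814392155503264 0.5708336547314762 z 0.04091748527031797
top -0.21 21 x 0.5612886621439347 0.5804111151814486 0.5716407819597008 z 0.04268398178091084
-0.3387837342328155
top blade -0.21 22 x 0.5365206775417515 0.6059897598685204 0.571255218705136 z 0.01060987458312602
top blade -0.19 46 x 0.5006855667512917 0.6088649878191008 0.5547752772851963 z 0.010359182630454253
top blade -0.17 44 x 0.5015751923141215 0.6096372882330424 0.555606240273582 z 0.010439197076519056
top blade -0.15 98 x 0.5158043971615641 0.6110509784826201 0.5634276878220921 z 0.010371400496588697
top blade -0.13 70 x 0.
[... 1123 characters left out ...]
43629984506 0.6126353226379088 0.5568648428181797 z 0.009873290746334824
side blade -0.17 43 x 0.5061078874102153 0.6156649911805869 0.5608864392954012 z 0.009319908895113414
side blade -0.15 58 x 0.5191832403057169 0.6154326631826258 0.5673079517441714 z 0.010125585396975938
side blade -0.13 64 x 0.5001064928110912 0.617955913055934 0.5590312029335126 z 0.009922803085601214
side blade -0.11 81 x 0.5481707818998494 0.6169457666843147 0.5825582742920821 z 0.0104256363359772
side blade -0.09 52 x 0.546639257989435 0.6101524644708147 0.5783958612301249 z 0.010051258811312906
-0.07610950091109599
-0.030193399737571625 (array([ 435.3928, -241.5311,   80.7677]), array([-0.0015, -0.0008, -1.1598]))
```

Emit:
step_arm([
  [440,-237,110,0,0,-1.15,65],
  [440,-237,110,0,0,-1.15,65],
  [440,-237,110,0,0,-1.15,65],
  [440,-237,110,0,0,-1.15,65],
  [440,-237,110,0,0,-1.15,65],
  [440,-237,110,0,0,-1.15,65],
  [440,-237,110,0,0,-1.15,65],
  [440,-237,110,0,0,-1.15,65],
])

```text
clock: 0.9
tcp_pos: [0.502, -0.3253, 0.1447]
orientation: [-2.26, -2.182, 0.0]
contact_force: [-0.1, -0.6, -0.7]
grip_width: 0.0647
gripper_force: 0.0
```

```bash
python3 -c "
from h import *
print(tool()[0],tool()[2]['joints'],delta([.571,-.238,.06],-.04))"
```

```text
[ 0.502  -0.3253  0.1447] [ 0.7193  0.4669 -0.3249  1.8067  0.1848  0.8979  0.2762] (array([89.6108, 65.9467, 84.727 ]), array([-0.0003, -0.0001,  0.0051]))
```

Emit:
step_arm([
  [45,33,42,0,0,0.005,65],
  [90,66,70,0,0,0.005,65],
  [90,66,85,0,0,0.005,65],
  [90,66,85,0,0,0.005,65],
])

```text
clock: 1.3
tcp_pos: [0.571, -0.2326, 0.0561]
orientation: [-2.257, -2.175, -0.001]
contact_force: [-0.7, -0.8, -0.7]
grip_width: 0.0644
gripper_force: 0.0
```

```bash
python3 -c "
from h import *
print(tool()[0],delta([.571,-.238,.011],-.04))
f=grab('side','s1.png')
b=cv2.resize(f['image'][200:340,180:360],None,fx=4,fy=4,interpolation=cv2.INTER_CUBIC)
cv2.imwrite('pics/s1c.png',b[:,:,::-1])
"
```

```text
[ 0.571  -0.2326  0.0561] (array([-5.61  ,  0.3847, 45.0536]), array([-0.0051, -0.0054,  0.0029]))
```

View pics/s1c.png

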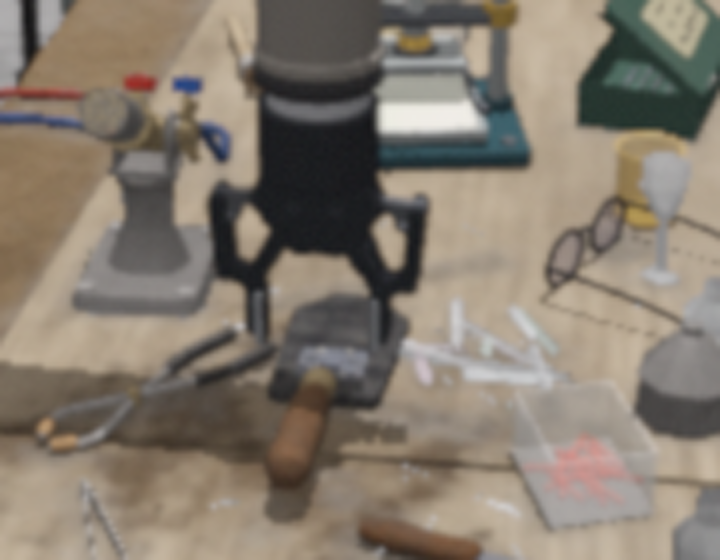

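The open fingers (257 and 380, 320) straddle the handle line (315, 385), and the tongs are clear. Descending to grasp.

Emit:
step_arm([
  [-5,0,20,0,0,0,62],
  [-5,0,38,0,0,0,62],
  [-5,0,45,0,0,0,62],
  [-5,0,45,0,0,0,62],
])

```text
clock: 1.75
tcp_pos: [0.5695, -0.2455, 0.0149]
orientation: [-2.272, -2.169, 0.002]
contact_force: [1.1, 0.3, -0.0]
grip_width: 0.0623
gripper_force: 0.0
```

Emit:
step_arm([
  [0,0,0,0,0,0,20],
  [0,0,0,0,0,0,10],
  [0,0,0,0,0,0,10],
  [0,0,0,0,0,0,10],
  [0,0,0,0,0,0,10],
  [0,0,0,0,0,0,10],
], grip_force=90)

```text
clock: 2.35
tcp_pos: [0.571, -0.2453, 0.0161]
orientation: [2.27, 2.17, -0.0]
contact_force: [-1.1, -1.8, 5.4]
grip_width: 0.0216
gripper_force: 87.7
```

Emit:
step_arm([
  [0,0,-10,0,0,0,10],
  [0,0,-30,0,0,0,10],
  [0,0,-55,0,0,0,10],
  [0,0,-80,0,0,0,10],
  [0,0,-100,0,0,0,10],
  [0,0,-105,0,0,0,10],
  [0,0,-105,0,0,0,10],
])

```text
clock: 3.05
tcp_pos: [0.5709, -0.2445, 0.1208]
orientation: [2.27, 2.17, 0.001]
contact_force: [-0.2, 0.5, -3.8]
grip_width: 0.0212
gripper_force: 88.2
```

```bash
python3 - <<'E'
from h import *
t,Rt,o=tool();print(t,Rt.as_matrix(),o['grip_width'],o['contact_force'],o['moment'])
f=grab('side','side2.png');g=grab('top','top2.png')
for n,F in(('side',f),('top',g)):
    P=cloud(F);im=F['image'].astype(int)
    m=(P[...,0]>.48)&(P[...,0]<.66)&(P[...,1]<-.03)&(P[...,1]>-.4)&(P[...,2]>.07)&(P[...,2]<.17)
    d=m&(im.max(-1)<90)
    q=P[d]
    for lo in np.arange(-.22,-.03,.02):
        s=q[(q[:,1]>lo)&(q[:,1]<lo+.02)]
        if len(s)>4: print(n,'blade',round(lo+.01,2),len(s),'x',np.percentile(s[:,0],[2,98]),'z',np.median(s[:,2]),s[:,1].max())
    q=P[m&(P[...,1]<-.26)]
    for lo in np.arange(-.4,-.26,.02):
        s=q[(q[:,1]>lo)&(q[:,1]<lo+.02)]
        if len(s)>4: print(n,'handle',round(lo+.01,2),len(s),'x',np.percentile(s[:,0],[2,98]),'z',s[:,2].max(),s[:,1].min())
b=cv2.resize(f['image'][160:320,180:360],None,fx=3.5,fy=3.5,interpolation=cv2.INTER_CUBIC)
a=cv2.resize(g['image'][165:285,190:430],None,fx=2.6,fy=2.6,interpolation=cv2.INTER_CUBIC)
cv2.imwrite('pics/b2.png',b[:,:,::-1])
E
```

```text
[ 0.5709 -0.2445  0.1208] [[ 0.0448  0.999   0.001 ]
 [ 0.999  -0.0448 -0.0003]
 [-0.0003  0.0011 -1.    ]] 0.021221370211452324 [-0.1542  0.4897 -3.7846] [-0.1321  0.0456  0.0129]
side blade -0.21 39 x [0.5387 0.6107] z 0.11058147855853309 -0.20007786156772744
side blade -0.19 25 x [0.5394 0.6123] z 0.11281204796788408 -0.1803311897130793
side blade -0.17 15 x [0.6    0.6144] z 0.11305957316854347 -0.1621089289198806
side blade -0.15 23 x [0.5526 0.6165] z 0.11180576956853319 -0.1413711188488937
side blade -0.13 41 x [0.5484 0.6168] z 0.11182358952115784 -0.12005061124567414
side blade -0.11 32 x [0.5468 0.6159] z 0.11123660871881216 -0.10038468546802436
side blade -0.09 23 x [0.5465 0.5916] z 0.11050093092782402 -0.08137358268217215
side blade -0.07 12 x [0.5573 0.5951] z 0.11006908707171381 -0.06801838564126853
side handle -0.33 124 x [0.5595 0.5845] z 0.15196211366987508 -0.33892933146091947
side handle -0.31 36 x [0.5611 0.5846] z 0.1518760862872277 -0.31901499632494207
side handle -0.29 48 x [0.5623 0.5864] z 0.15007091948489762 -0.2998730893226457
side handle -0.27 33 x [0.56   0.5854] z 0.14830904885338336 -0.2798195916088835
top blade -0.21 72 x [0.5373 0.6047] z 0.11457298750969445 -0.20001553326015065
top blade -0.19 76 x [0.535  0.6088] z 0.11262700234060063 -0.18043788180106732
top blade -0.17 54 x [0.5347 0.6107] z 0.11155926289229531 -0.16006391085071786
top blade -0.15 118 x [0.5353 0.6097] z 0.11125780098930026 -0.1401080461567252
top blade -0.13 98 x [0.5346 0.6119] z 0.11050524232806738 -0.12006339225813081
top blade -0.11 143 x [0.5351 0.6137] z 0.11041418584105112 -0.10014505598693303
top blade -0.09 108 x [0.5386 0.6058] z 0.10989115827055579 -0.08018602010685168
top blade -0.07 35 x [0.5529 0.5989] z 0.10893495479677646 -0.06839566908174737
```

View pics/b2.png

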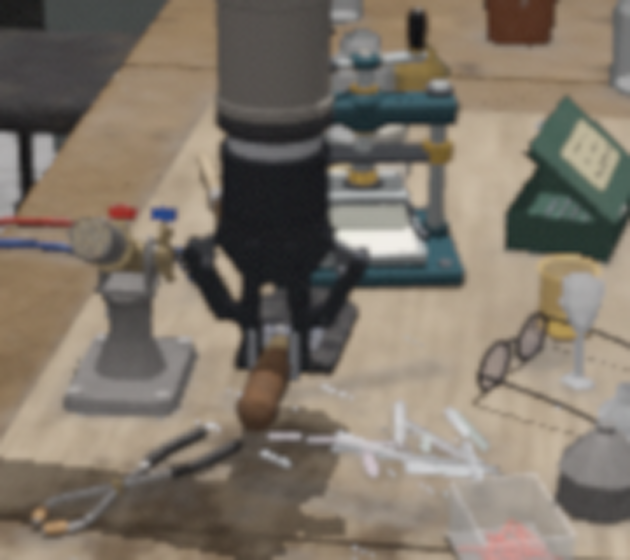

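Lifted and nearly level, with about 1.5° of nose droop. The paddle sits over the bench, clear of the tongs. Next is the pose in front of the press.

```bash
python3 -c "
from h import *
print(delta([.642,-.013,.105],.171))"
```

```text
(array([234.2136,  61.867 ,  14.1125]), array([-0.0019, -0.0008, -0.2159]))
```

Emit:
step_arm([
  [15,4,0,0,0.005,-0.015,10],
  [45,12,0,0,0.01,-0.045,10],
  [85,22,0,0,0.02,-0.08,10],
  [125,33,3,0,0.03,-0.115,10],
  [165,44,7,0,0.03,-0.15,10],
  [200,53,11,0,0.03,-0.185,10],
  [222,59,14,0,0.03,-0.205,10],
  [234,62,14,0,0.03,-0.216,10],
])

```text
clock: 3.95
tcp_pos: [0.6426, -0.0087, 0.1049]
orientation: [-2.001, -2.39, -0.034]
contact_force: [0.3, 0.3, -3.3]
grip_width: 0.0212
gripper_force: 88.2
```

```bash
python3 - <<'E'
from h import *
t,Rt,o=tool();print(t,Rt.as_matrix(),o['grip_width'],o['contact_force'])
g=grab('top','top3.png');f=grab('side','side3.png')
a=cv2.resize(g['image'][170:270,195:365],None,fx=4.6,fy=4.6,interpolation=cv2.INTER_CUBIC)
cv2.imwrite('pics/a3.png',a[:,:,::-1])
for n,F in(('side',f),('top',g)):
    P=cloud(F);im=F['image'].astype(int)
    l=np.stack([(P[...,0]-t[0])*-.170+(P[...,1]-t[1])*.985,(P[...,0]-t[0])*.985+(P[...,1]-t[1])*.170],-1)
    m=(l[...,0]>.03)&(l[...,0]<.2)&(abs(l[...,1])<.06)&(P[...,2]>.06)&(P[...,2]<.13)&(im.max(-1)<100)
    for lo in np.arange(.04,.19,.02):
        s=m&(l[...,0]>lo)&(l[...,0]<lo+.02)
        if s.sum()>4: print(n,round(lo+.01,2),s.sum(),np.percentile(l[s][:,1],[2,98]),np.median(P[s][:,2]),l[s][:,0].max())
E
```

```text
[ 0.6426 -0.0087  0.1049] [[-0.1759  0.9844 -0.0043]
 [ 0.9839  0.1759  0.0323]
 [ 0.0325  0.0015 -0.9995]] 0.02124840440232811 [ 0.3312  0.305  -3.2668]
side 0.05 30 [-0.0364  0.0393] 0.09789369186316438 0.05943078815643597
side 0.07 14 [-0.0349  0.0395] 0.09977907505463501 0.0796680394881672
side 0.09 17 [-0.0384  0.035 ] 0.10029470544814793 0.09945848859631051
side 0.11 33 [-0.0383  0.0273] 0.09967481965236742 0.11968486320395738
side 0.13 27 [-0.04    0.0303] 0.09988325619785725 0.13968591787551735
side 0.15 21 [-0.0373  0.0333] 0.10001007550538002 0.1597628289772722
side 0.17 7 [-0.0135  0.0183] 0.10055223152720673 0.17076540198400128
top 0.05 109 [-0.0381  0.0353] 0.09984001154905216 0.059924193613350836
top 0.07 57 [-0.0397  0.0358] 0.10044319550968947 0.07931412894593678
top 0.09 110 [-0.0403  0.0376] 0.09973569492935941 0.09984273305165195
top 0.11 143 [-0.0418  0.0366] 0.09971717970038774 0.11994232902254173
top 0.13 159 [-0.0422  0.0387] 0.10002446964522474 0.13986591363530415
top 0.15 141 [-0.0411  0.0341] 0.09986766336007816 0.15994289516210328
top 0.17 68 [-0.0277  0.0205] 0.10122694311534544 0.17540765550478724
```

View pics/a3.png

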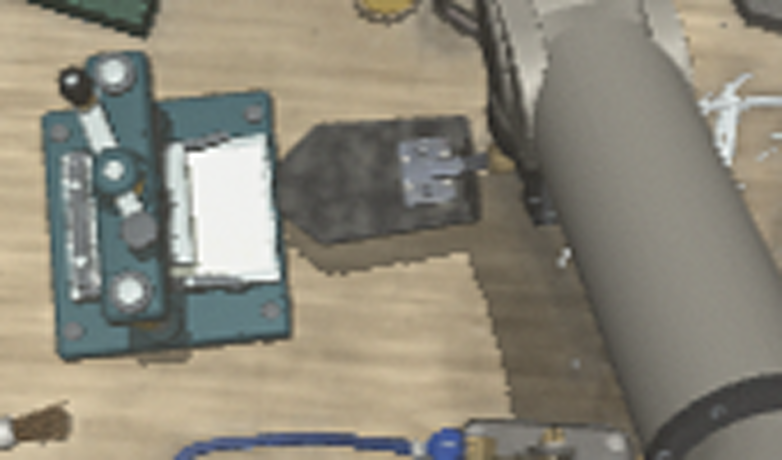

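The blade is level and lines up with the bed (nose at (277,187), bed front edge at x≈275). Lowering now, then feeding it in.

Emit:
step_arm([
  [0,0.5,20,0,0,0.003,10],
  [0,0.5,40,0,0,0.006,10],
  [0,0.5,49,0,0,0.006,10],
  [10,0.5,49.3,0,0,0.006,10],
  [25,0.5,49.8,0,0,0.006,10],
  [40,0.5,50.3,0,0,0.006,10],
  [50,0.5,50.6,0,0,0.006,10],
  [50,0.5,50.6,0,0,0.006,10],
])

```text
clock: 4.85
tcp_pos: [0.6348, 0.0411, 0.0581]
orientation: [-2.012, -2.385, -0.037]
contact_force: [-0.1, 0.8, -2.7]
grip_width: 0.0211
gripper_force: 88.2
```

```bash
python3 - <<'E'
from h import *
t,Rt,o=tool();print(t,Rt.as_matrix()[:,0],o['contact_force'])
g=grab('top','top4.png');f=grab('side','side4.png')
a=cv2.resize(g['image'][185:265,225:345],None,fx=6.5,fy=6.5,interpolation=cv2.INTER_CUBIC)
cv2.imwrite('pics/a4.png',a[:,:,::-1])
for n,F in(('side',f),('top',g)):
    P=cloud(F);im=F['image'].astype(int)
    l=np.stack([(P[...,0]-t[0])*-.171+(P[...,1]-t[1])*.985,(P[...,0]-t[0])*.985+(P[...,1]-t[1])*.171],-1)
    m=(l[...,0]>.03)&(l[...,0]<.2)&(abs(l[...,1])<.06)&(P[...,2]>.025)&(P[...,2]<.08)&(im.max(-1)<100)
    for lo in np.arange(.04,.19,.02):
        s=m&(l[...,0]>lo)&(l[...,0]<lo+.02)
        if s.sum()>4: print(n,round(lo+.01,2),s.sum(),np.percentile(l[s][:,1],[2,98]),np.median(P[s][:,2]),l[s][:,0].max())
    m=(l[...,0]>.1)&(l[...,0]<.32)&(abs(l[...,1])<.08)&(P[...,2]>.03)&(P[...,2]<.05)&(im.min(-1)>130)
    for lo in np.arange(.1,.3,.02):
        s=m&(l[...,0]>lo)&(l[...,0]<lo+.02)
        if s.sum()>4: print(n,'bed',round(lo+.01,2),s.sum(),np.percentile(l[s][:,1],[1,99]),np.median(P[s][:,2]))
E
```

```text
[0.6348 0.0411 0.0581] [-0.1686  0.9852  0.0313] [-0.148   0.815  -2.7175]
side 0.05 27 [-0.0362  0.0392] 0.05106401589148552 0.05902917133745003
side 0.07 22 [-0.0377  0.0402] 0.05191267290931441 0.0799966471242527
side 0.09 27 [-0.0387  0.0219] 0.05213232106136102 0.09909906247649591
side 0.11 26 [-0.038   0.0287] 0.0519908091549114 0.11967215130509784
side 0.13 30 [-0.0521  0.0376] 0.05114033971328855 0.13855056942889402
side 0.15 21 [-0.0574  0.0411] 0.05130522132562842 0.15930273623481953
side 0.17 7 [-0.0098  0.053 ] 0.05185899631005592 0.17170562237090797
side 0.19 7 [-0.0211 -0.0112] 0.06871283103205622 0.19755628010863419
side bed 0.13 5 [-0.0486 -0.0397] 0.0356210493880313
side bed 0.15 10 [-0.0515 -0.0409] 0.03612573359321483
side bed 0.17 11 [-0.0502 -0.0393] 0.03600581778071696
side bed 0.19 12 [-0.049  -0.0342] 0.036985427436392805
side bed 0.21 6 [-0.0435 -0.0129] 0.03620558661775297
side bed 0.23 11 [-0.0421 -0.0027] 0.0352125900829707
side bed 0.25 7 [-0.0155 -0.0018] 0.0343447358876252
top 0.05 104 [-0.0379  0.0352] 0.053211289339469475 0.05918871404767705
top 0.07 
[... 163 characters left out ...]
05325236187343321 0.11995621251298855
top 0.13 154 [-0.0413  0.0394] 0.05361230954113008 0.1399289550763219
top 0.15 140 [-0.0548  0.0357] 0.053085305776842055 0.15982387589921326
top 0.17 68 [-0.0592  0.0472] 0.05409858664710861 0.17519555135017104
top 0.19 12 [-0.057   0.0459] 0.039472921836278874 0.1989932860139861
top bed 0.13 12 [-0.0547  0.0524] 0.03555222778478017
top bed 0.15 45 [-0.0537  0.0509] 0.03683281041710502
top bed 0.17 95 [-0.0541  0.0481] 0.036242828177735845
top bed 0.19 109 [-0.0536  0.0479] 0.036601074535770835
top bed 0.21 6 [-0.0443  0.0456] 0.036472082154888535
top bed 0.27 54 [-0.0528  0.0485] 0.04188593095616441
top bed 0.29 19 [-0.0518  0.0422] 0.03620075566596792
```

View pics/a4.png

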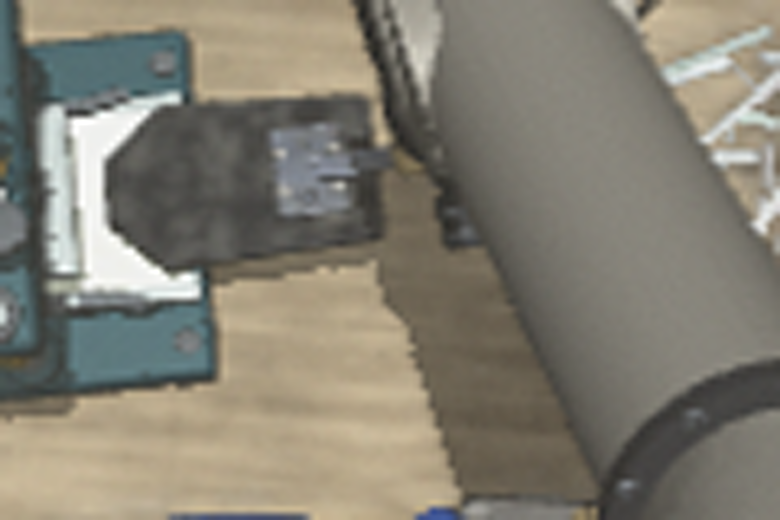

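The nose is over the bed between the strips, with the blade about 1.5 mm toward the far side of centre. I'll correct that while feeding it in.

Emit:
step_arm([
  [5,-1,0.5,0,0,0,10],
  [16,-1.5,1.5,0,0,0,10],
  [28,-1.5,2.5,0,0,0,10],
  [40,-1.5,3.2,0,0,0,10],
  [52,-1.5,3.6,0,0,0,10],
  [64,-1.5,4,0,0,0,10],
  [75,-1.5,4.3,0,0,0,10],
  [80,-1.5,4.5,0,0,0,10],
])

```text
clock: 5.75
tcp_pos: [0.62, 0.1182, 0.0552]
orientation: [-2.015, -2.383, -0.035]
contact_force: [-0.3, 0.3, -2.7]
grip_width: 0.0213
gripper_force: 88.2
```

Emit:
step_arm([
  [0,0,1,0,0,0,10],
  [0,0,2,0,0,0,10],
  [0,0,3,0,0,0,10],
  [0,0,3,0,0,0,10],
])

```text
clock: 6.15
tcp_pos: [0.6206, 0.1151, 0.052]
orientation: [-2.019, -2.38, -0.033]
contact_force: [-0.0, -1.7, -1.2]
grip_width: 0.021
gripper_force: 88.5
```

Emit:
step_arm([
  [2,0,0.3,0,0,0,10],
  [4,0,0.4,0,0,0,10],
  [6,0,0.5,0,0,0,10],
  [8,0,0.5,0,0,0,10],
  [8,0,0.5,0,0,0,10],
])

```text
clock: 6.65
tcp_pos: [0.6191, 0.1247, 0.052]
orientation: [-2.017, -2.382, -0.034]
contact_force: [-0.6, 0.5, -1.2]
grip_width: 0.0212
gripper_force: 88.6
```

```bash
cat > st.py <<'E'
from h import *
t,Rt,o=tool();O=np.array([.595,.2595]);u=np.array([-.170,.985]);v=np.array([.985,.170])
d=t[:2]-O;F=o['contact_force'];print(t,'px',d@u,'lat',d@v,'nose',d@u+.1755,'F u,v,z',F[:2]@u,F[:2]@v,F[2],'tool x',Rt.as_matrix()[:,0],'M',o['moment'])
E
python3 st.py
```

```text
[0.6191 0.1247 0.052 ] px -0.13689930901255326 lat 0.0007785580711686708 nose 0.03860069098744673 F u,v,z 0.5980429566016213 -0.4571347505025982 -1.2334217594362222 tool x [-0.1648  0.9859  0.0301] M [-0.1891  0.0913  0.0118]
```

Emit:
step_arm([
  [1,0,0,0,0,0,10],
  [2,0,0.1,0,0,0,10],
  [3,0,0.1,0,0,0,10],
  [4,0,0.1,0,0,0,10],
  [5,0,0.2,0,0,0,10],
])

```text
clock: 7.15
tcp_pos: [0.6183, 0.1289, 0.0519]
orientation: [-2.018, -2.381, -0.034]
contact_force: [1.2, -1.9, 1.7]
grip_width: 0.0212
gripper_force: 88.8
```

```bash
python3 st.py
```

```text
[0.6183 0.1289 0.0519] px -0.132603629157052 lat 0.0007701575854081944 nose 0.04289637084294798 F u,v,z -2.0367483613214468 0.8597520868404466 1.6625147232170898 tool x [-0.1641  0.986   0.0296] M [-0.4878  0.0832 -0.0112]
```

Emit:
step_arm([
  [0.5,0,0,0,0,0,10],
  [1,0,0,0,0,0,10],
  [1.5,0,0,0,0,0,10],
  [1.5,0,0,0,0,0,10],
])

```text
clock: 7.55
tcp_pos: [0.6181, 0.1303, 0.0519]
orientation: [-2.018, -2.381, -0.034]
contact_force: [1.4, -2.7, 0.5]
grip_width: 0.0212
gripper_force: 88.9
```

Emit:
step_arm([
  [0.5,0,0,0,0,0,10],
  [1,0,0,0,0,0,10],
  [1.5,0,0,0,0,0,10],
  [1.5,0,0,0,0,0,10],
])

```text
clock: 7.95
tcp_pos: [0.6181, 0.1305, 0.0519]
orientation: [-2.019, -2.381, -0.032]
contact_force: [1.1, -5.9, 1.5]
grip_width: 0.0213
gripper_force: 88.9
```

```bash
python3 st.py
```

```text
[0.6181 0.1305 0.0519] px -0.1310061663210448 lat 0.0008313915021835865 nose 0.04449383367895518 F u,v,z -6.008827422455636 0.10669751420390222 1.5307946821630176 tool x [-0.1633  0.9862  0.0282] M [-1.2488 -0.0571  0.1306]
```

Contact with the stop: the nose is at about 44.5 mm in press x, with 6 N on it. Releasing gently.

Emit:
step_arm([
  [0,0,0,0,0,0,10],
  [0,0,0,0,0,0,10],
  [0,0,0,0,0,0,24],
  [0,0,0,0,0,0,30],
  [0,0,0,0,0,0,50],
  [0,0,0,0,0,0,50],
], grip_force=20)

```text
clock: 8.55
tcp_pos: [0.6176, 0.1331, 0.052]
orientation: [-2.016, -2.381, -0.035]
contact_force: [-0.5, 0.7, -0.8]
grip_width: 0.0496
gripper_force: 0.0
```

Emit:
step_arm([
  [0,0,-20,0,0,0,55],
  [0,0,-60,0,0,0,55],
  [0,0,-100,0,-0.03,0,55],
  [0,0,-150,0,-0.03,0,55],
  [0,0,-200,0,-0.03,0,55],
  [0,0,-210,0,-0.03,0,55],
])

```text
clock: 9.15
tcp_pos: [0.6209, 0.1276, 0.2689]
orientation: [2.025, 2.391, 0.018]
contact_force: [0.9, 0.3, 0.7]
grip_width: 0.0551
gripper_force: 0.0
```

```bash
python3 st.py; python3 - <<'E'
from h import *
g=grab('top','top5.png');f=grab('side','side5.png')
b=cv2.resize(f['image'][160:260,220:340],None,fx=5,fy=5,interpolation=cv2.INTER_CUBIC)
cv2.imwrite('pics/b5.png',b[:,:,::-1])
O=np.array([.595,.2595]);u=np.array([-.170,.985]);v=np.array([.985,.170])
for n,F in(('side',f),('top',g)):
    P=cloud(F);im=F['image'].astype(int)
    x=(P[...,:2]-O)@u;y=(P[...,:2]-O)@v
    m=(x>-.26)&(x<-.1)&(abs(y)<.03)&(P[...,2]>.04)&(P[...,2]<.11)
    for lo in np.arange(-.24,-.1,.02):
        s=m&(x>lo)&(x<lo+.02)
        if s.sum()>4: print(n,'handle',round(lo+.01,2),s.sum(),np.percentile(y[s],[2,98]),'z',P[s][:,2].max(),'xmin',x[s].min())
    m=(x>-.1)&(x<.05)&(abs(y)<.06)&(P[...,2]>.035)&(P[...,2]<.07)&(im.max(-1)<100)
    for lo in np.arange(-.1,.04,.02):
        s=m&(x>lo)&(x<lo+.02)
        if s.sum()>4: print(n,'blade',round(lo+.01,2),s.sum(),np.percentile(y[s],[2,98]),'z',np.median(P[s][:,2]))
    m=(x>-.1)&(x<.1)&(abs(y)<.08)&(P[...,2]>.19)&(P[...,2]<.27)&(im.max(-1)<75)
    q=P[m];print(n,'knob',len(q),np.median(q,0),q[:,:2].min(0),q[:,:2].max(0),q[:,2].max())
E
```

```text
[0.6209 0.1276 0.2689] px -0.13434246165575373 lat 0.0030819497092745944 nose 0.041157538344246264 F u,v,z 0.1682906598786386 0.9035767253353986 0.6550280712169261 tool x [-0.1649  0.9863  0.0013] M [ 0.0398 -0.019  -0.022 ]
side handle -0.23 33 [-0.0077  0.0122] z 0.07732733028135612 xmin -0.22859802745204225
side handle -0.21 42 [-0.0093  0.0153] z 0.07952223184476091 xmin -0.21993757351202578
side handle -0.19 24 [-0.0101  0.0126] z 0.07854343357840358 xmin -0.19930153176733414
side handle -0.17 18 [-0.0091  0.0156] z 0.07820528921557916 xmin -0.17924601944084625
side handle -0.15 16 [-0.0094  0.0123] z 0.0774350494783802 xmin -0.1593123332105599
side handle -0.13 15 [-0.0076  0.0119] z 0.07443778032409525 xmin -0.13978308374700493
side handle -0.11 9 [-0.0067  0.0099] z 0.07319721366593282 xmin -0.11852186541167745
side blade -0.09 55 [-0.0341  0.034 ] z 0.043824423714916814
side blade -0.07 38 [-0.0553  0.0542] z 0.047234556524108344
side blade -0.05 21 [-0.0337  0.0575] z 0.04687219856220184
side blade -0.03 69 [-0.038   0.0402] z 0.04876867134713752
side blade -0.01 62 [-0.0515  0.0531] z 0.04769825795858838
side blade 0.01 20 [-0.0502  0.0511] z 0.04585020510917473
side knob 51 [0.6398 0.2719 0.2103] [0.5521 0.2269] [0.6505 0.2901] 0.24744350428920772
top blade -0.09 55 [-0.0377  0.0175] z 0.04675418226599031
top blade -0.07 76 [-0.0461  0.0355] z 0.047268945043069666
top blade -0.05 74 [-0.0571  0.0491] z 0.04783189430631164
top blade -0.03 83 [-0.0532  0.0472] z 0.04790477697629582
top blade -0.01 9 [-0.053   0.0532] z 0.04256164295800404
top blade 0.05 6 [-0.0536  0.0266] z 0.0445956663437917
top knob 50 [0.6372 0.2795 0.241 ] [0.546  0.2287] [0.652  0.2924] 0.2534136923548803
```

View pics/b5.png

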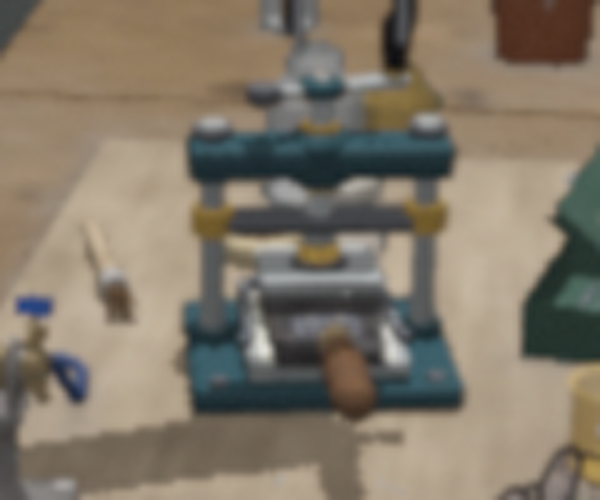

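The paddle lies flat in the guides with its handle pointing out at (345,370). I'll close the fingers and nudge the tail gently to make sure it is home.

Emit:
step_arm([
  [-45,0,0,0,0,0,0],
  [-90,0,0,0,0,0,0],
  [-126,0,30,0,0,0,0],
  [-126,0,80,0,0,0,0],
  [-126,0,130,0,0,0,0],
  [-126,0,180,0,0,0,0],
  [-126,0,210,0,0,0,0],
  [-126,0,210,0,0,0,0],
])

```text
clock: 10.05
tcp_pos: [0.6336, 0.0013, 0.0447]
orientation: [-2.025, -2.392, 0.01]
contact_force: [-0.4, 0.4, -0.1]
grip_width: -0.0001
gripper_force: 0.0
```

```bash
python3 st.py
```

```text
[0.6336 0.0013 0.0447] px -0.26090783365014947 lat -0.005829374464110404 nose -0.08540783365014948 F u,v,z 0.44791268023855235 -0.3737752057150705 -0.11030498907785052 tool x [-0.1651  0.9863  0.0017] M [0.0009 0.051  0.0242]
```

Emit:
step_arm([
  [3,7,-8,0,0,0,0],
  [8,7,-8,0,0,0,0],
  [12,7,-8,0,0,0,0],
  [15,7,-8,0,0,0,0],
  [17,7,-8,0,0,0,0],
  [19,7,-8,0,0,0,0],
  [20,7,-8,0,0,0,0],
  [20,7,-8,0,0,0,0],
])

```text
clock: 10.85
tcp_pos: [0.643, 0.0224, 0.0598]
orientation: [2.029, 2.395, 0.003]
contact_force: [0.1, -0.2, -0.5]
grip_width: -0.0001
gripper_force: 0.0
```

```bash
python3 st.py
```

```text
[0.643  0.0224 0.0598] px -0.2417352510152519 lat 0.006957913842480478 nose -0.0662352510152519 F u,v,z -0.20225335945026252 0.026587517592057044 -0.4876810018251599 tool x [-0.1643  0.9864 -0.0002] M [0.0175 0.0078 0.0904]
```

Emit:
step_arm([
  [0,-4,3,0,0,0,0],
  [1,-4,3,0,0,0,0],
  [2,-4,3,0,0,0,0],
  [3,-4,3,0,0,0,0],
  [4,-4,3,0,0,0,0],
  [4.5,-4,3,0,0,0,0],
])

```text
clock: 11.45
tcp_pos: [0.6385, 0.0263, 0.0569]
orientation: [2.029, 2.395, 0.004]
contact_force: [0.2, -0.3, 0.3]
grip_width: 0.0003
gripper_force: 0.0
```

Emit:
step_arm([
  [0.5,0,0,0,0,0,0],
  [1,0,0,0,0,0,0],
  [1.5,0,0,0,0,0,0],
  [2,0,0,0,0,0,0],
])

```text
clock: 11.85
tcp_pos: [0.6381, 0.0281, 0.0568]
orientation: [2.029, 2.395, 0.003]
contact_force: [-0.3, 0.7, -0.1]
grip_width: 0.0001
gripper_force: 0.0
```

```bash
python3 st.py
```

```text
[0.6381 0.0281 0.0568] px -0.23529730591542297 lat 0.0030772984229713125 nose -0.05979730591542298 F u,v,z 0.7636216296314362 -0.19769471367300198 -0.07826203950214831 tool x [-0.1642  0.9864 -0.0003] M [ 0.0274 -0.0133 -0.064 ]
```

Emit:
step_arm([
  [1,0,0,0,0,0,0],
  [2,0,0,0,0,0,0],
  [3,0,0,0,0,0,0],
  [3,0,0,0,0,0,0],
])

```text
clock: 12.25
tcp_pos: [0.638, 0.0289, 0.0569]
orientation: [2.03, 2.392, 0.001]
contact_force: [1.7, -5.3, 0.6]
grip_width: 0.0001
gripper_force: 2.7
```

Emit:
step_arm([
  [0.7,0,0,0,0,0,0],
  [1.4,0,0,0,0,0,0],
  [2,0,0,0,0,0,0],
  [2,0,0,0,0,0,0],
])

```text
clock: 12.65
tcp_pos: [0.6379, 0.0291, 0.0569]
orientation: [2.031, 2.39, -0.001]
contact_force: [2.5, -7.8, 0.3]
grip_width: -0.0004
gripper_force: 4.3
```

The paddle is firmly home: contact, then 8 N with no further movement. Backing off and locating the knob.

Emit:
step_arm([
  [-8,0,0,0,0,0,0],
  [-25,0,0,0,0,0,0],
  [-50,0,-10,0,0,0,0],
  [-60,0,-50,0,0,0,20],
  [-60,0,-100,0,0,0,40],
  [-60,0,-150,0,0,0,60],
  [-60,0,-200,0,0,0,60],
  [-60,0,-245,0,0,0,60],
])

```text
clock: 13.45
tcp_pos: [0.6463, -0.0268, 0.3047]
orientation: [2.029, 2.395, 0.006]
contact_force: [1.5, -0.2, 0.8]
grip_width: 0.06
gripper_force: 0.0
```

```bash
python3 st.py; python3 - <<'E'
from h import *
g=grab('top','top6.png');f=grab('side','side6.png')
rays=[]
for n,F,c in(('side',f,proj(f,[[.64,.285,.229]])[0]),('top',g,proj(g,[[.64,.285,.229]])[0])):
    P=cloud(F);im=F['image'].astype(int)
    c=c.round().astype(int);w=im[c[1]-14:c[1]+15,c[0]-14:c[0]+15].max(-1)
    n_,lab,st,ce=cv2.connectedComponentsWithStats((w<65).astype(np.uint8))
    print(n,c,st[1:],ce[1:]+c-14)
    for i in range(1,n_):
        if st[i,4]>12:
            m=lab==i;q=P[c[1]-14:c[1]+15,c[0]-14:c[0]+15][m];q=q[np.isfinite(q[:,2])]
            print(i,np.median(q,0),q[:,2].min(),q[:,2].max(), 'bp',bp(F,*(ce[i]+c-14),.229),bp(F,*(ce[i]+c-14),.249))
a=cv2.resize(g['image'][170:240,195:265],None,fx=8,fy=8,interpolation=cv2.INTER_CUBIC)
b=cv2.resize(f['image'][150:220,250:320],None,fx=8,fy=8,interpolation=cv2.INTER_CUBIC)
cv2.imwrite('pics/k6.png',cv2.resize(np.hstack([a,b]),(800,400))[:,:,::-1])
E
```

```text
[ 0.6463 -0.0268  0.3047] px -0.29071727695693383 lat 0.0018711328327536052 nose -0.11521727695693385 F u,v,z -0.490151475787595 1.4866317340877795 0.8233327146417633 tool x [-0.1642  0.9864  0.0002] M [-0.0177 -0.0089  0.0018]
side [297 167] [[ 0  0  2 12 14]
 [26  0  3 11 15]
 [14 11  5 10 40]
 [ 0 25  5  2  7]] [[283.1429 157.7857]
 [310.6    156.8   ]
 [298.6    168.35  ]
 [285.1429 178.5714]]
1 [ 0.6152 -0.0399  0.3455] 0.3282781088915779 0.35991451703074884 bp [0.5827 0.4088 0.229 ] [0.5883 0.332  0.249 ]
2 [ 0.6899 -0.0283  0.3489] 0.3306178180598944 0.3591515987730138 bp [0.6824 0.4369 0.229 ] [0.6835 0.3588 0.249 ]
3 [0.6464 0.2791 0.2279] 0.20927268295112403 0.24461024718144186 bp [0.6455 0.2748 0.229 ] [0.6483 0.204  0.249 ]
top [211 190] [[23  0  6  2  8]
 [11  9  7  8 34]
 [22 14  1  1  1]] [[223.     176.25  ]
 [211.4412 188.6765]
 [219.     190.    ]]
2 [0.6389 0.2812 0.2445] 0.21982875778934294 0.2530090357733937 bp [0.6433 0.285  0.229 ] [0.6386 0.2811 0.249 ]
```

View pics/k6.png

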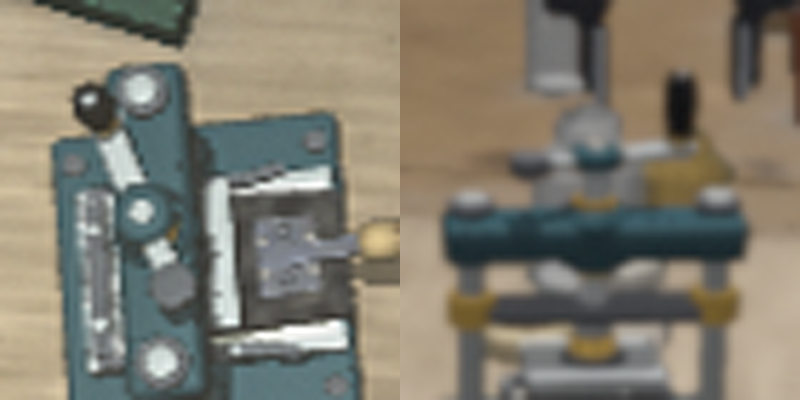

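The knob is at top (95,105) and side (682,105) in the composite, which puts it at about (0.643, 0.2845) and a crank angle near 162°. That agrees with the 228 mm height.

```bash
python3 -c "
from h import *
print(delta([.643,.2845,.27],tool()[2] and .1655))"
```

```text
(array([307.6341,  43.6346,  40.1247]), array([ 0.0158,  0.0015, -0.0008]))
```

Emit:
step_arm([
  [40,6,0,0,0,0,40],
  [88,13,0,0,0,0,40],
  [136,19,0,0,0,0,40],
  [184,26,0,0,0,0,40],
  [232,33,0,0,0,0,40],
  [275,39,10,0,0,0,40],
  [308,44,30,0,0,0,40],
  [308,44,30,0,0,0,40],
])

```text
clock: 14.35
tcp_pos: [0.6354, 0.2908, 0.268]
orientation: [-2.017, -2.403, 0.001]
contact_force: [-0.8, -0.0, -0.3]
grip_width: 0.0401
gripper_force: 0.0
```

Emit:
step_arm([
  [0,0,0,0,0,0,40],
  [0,0,0,0,0,0,40],
])

```text
clock: 14.55
tcp_pos: [0.6401, 0.2829, 0.2719]
orientation: [2.031, 2.393, 0.003]
contact_force: [0.4, -0.4, -0.8]
grip_width: 0.04
gripper_force: 0.0
```

```bash
python3 -c "
from h import *
t,Rt,o=tool();print(t,Rt.as_matrix(),delta([.643,.2845,.212],.1655),o['joints'])
f=grab('side','side7.png')
b=cv2.resize(f['image'][110:200,240:340],None,fx=6,fy=6,interpolation=cv2.INTER_CUBIC)
cv2.imwrite('pics/b7.png',b[:,:,::-1])"
```

```text
[0.6401 0.2829 0.2719] [[-0.1622  0.9867  0.0033]
 [ 0.9868  0.1622 -0.0005]
 [-0.001   0.0032 -1.    ]] (array([ 1.1576,  2.9301, 59.8837]), array([ 0.0032,  0.001 , -0.0025])) [-0.1983  0.5298 -0.4675  1.4179  0.2449  1.2487 -0.5246]
```

View pics/b7.png

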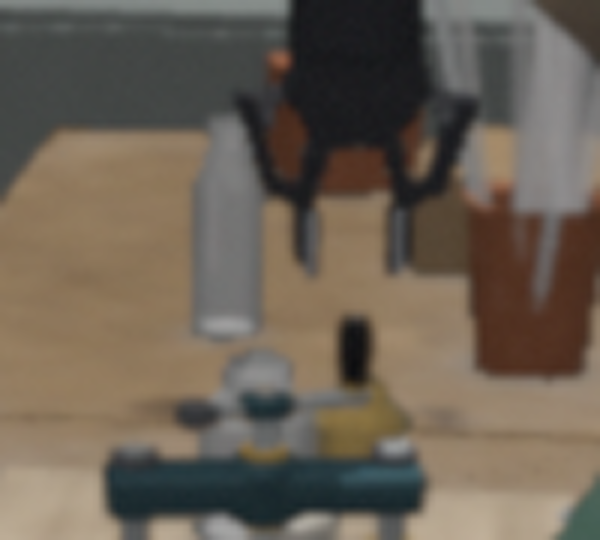

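The fingers (305 and 400, 270) are centred over the knob (355, 345). Descending and closing.

Emit:
step_arm([
  [1,1,25,0,0,0,40],
  [1,1,45,0,0,0,40],
  [1,1,55,0,0,0,40],
  [1,1,60,0,0,0,40],
  [1,1,60,0,0,0,40],
])

```text
clock: 15.1
tcp_pos: [0.6406, 0.2852, 0.212]
orientation: [2.031, 2.394, 0.003]
contact_force: [0.1, 0.3, -0.3]
grip_width: 0.0398
gripper_force: 0.0
```

Emit:
step_arm([
  [0,0,0,0,0,0,15],
  [0,0,0,0,0,0,10],
  [0,0,0,0,0,0,10],
  [0,0,0,0,0,0,10],
], grip_force=50)

```text
clock: 15.5
tcp_pos: [0.6425, 0.2864, 0.2137]
orientation: [2.029, 2.393, 0.011]
contact_force: [5.5, 1.6, -0.3]
grip_width: 0.0193
gripper_force: 49.4
```

```bash
python3 st.py
```

```text
[0.6425 0.2864 0.2137] px 0.018396855110328167 lat 0.051361204158261155 nose 0.19389685511032817 F u,v,z 0.601821992652216 5.663490828962203 -0.26106235766902997 tool x [-0.1635  0.9866  0.001 ] M [ 0.2206 -0.8054  0.0189]
```

```bash
cat > arc.py <<'E'
import sys,numpy as np
s,n,d=float(sys.argv[1]),int(sys.argv[2]),float(sys.argv[3])
for c in range(n):
    t0=np.radians(s+8*d*c); print(s+8*d*c,[[round(55*(np.sin(t)-np.sin(t0)),1),round(-55*(np.cos(t)-np.cos(t0)),1),round(16*(t-t0)/2/np.pi,1),0,0,0,10] for t in t0+np.radians(d)*np.arange(1,9)])
E
python3 arc.py 160 14 5
cat > an.py <<'E'
from h import *
t,Rt,o=tool();O=np.array([.595,.2595]);u=np.array([-.170,.985]);v=np.array([.985,.170])
d=t[:2]-O;X,Y=d@u,-d@v;F=o['contact_force'];th=np.arctan2(X,Y)
fx,fy=F[:2]@u,-(F[:2]@v)
print('ang',np.degrees(th)%360,'r',np.hypot(X,Y),'z',t[2],'Ft',-(fx*np.cos(th)-fy*np.sin(th)),'Fr',fx*np.sin(th)+fy*np.cos(th),'Fz',F[2])
E
python3 an.py
```

```text
160.0 [[np.float64(-4.6), np.float64(1.4), np.float64(0.2), 0, 0, 0, 10], [np.float64(-9.3), np.float64(2.5), np.float64(0.4), 0, 0, 0, 10], [np.float64(-14.0), np.float64(3.1), np.float64(0.7), 0, 0, 0, 10], [np.float64(-18.8), np.float64(3.3), np.float64(0.9), 0, 0, 0, 10], [np.float64(-23.6), np.float64(3.1), np.float64(1.1), 0, 0, 0, 10], [np.float64(-28.4), np.float64(2.5), np.float64(1.3), 0, 0, 0, 10], [np.float64(-33.0), np.float64(1.4), np.float64(1.6), 0, 0, 0, 10], [np.float64(-37.6), np.float64(0.0), np.float64(1.8), 0, 0, 0, 10]]
200.0 [[np.float64(-4.4), np.float64(-1.8), np.float64(0.2), 0, 0, 0, 10], [np.float64(-8.7), np.float64(-4.1), np.float64(0.4), 0, 0, 0, 10], [np.float64(-12.7), np.float64(-6.6), np.float64(0.7), 0, 0, 0, 10], [np.float64(-16.5), np.float64(-9.6), np.float64(0.9), 0, 0, 0, 10], [np.float64(-20.1), np.float64(-12.8), np.float64(1.1), 0, 0, 0, 10], [np.float64(-23.3), np.float64(-16.3), np.float64(1.3), 0, 0, 0, 10], [np.float64(-26.2), np.float64(-20.1), np.float64(1.6), 0, 0, 0, 10], [np.float64(-28.8), np.float64(-24.2), np.float64(1.8), 0, 0
[... 6065 characters left out ...]
, 0, 0, 10]]
680.0 [[np.float64(3.8), np.float64(-2.9), np.float64(0.2), 0, 0, 0, 10], [np.float64(7.9), np.float64(-5.5), np.float64(0.4), 0, 0, 0, 10], [np.float64(12.1), np.float64(-7.7), np.float64(0.7), 0, 0, 0, 10], [np.float64(16.5), np.float64(-9.6), np.float64(0.9), 0, 0, 0, 10], [np.float64(21.1), np.float64(-11.0), np.float64(1.1), 0, 0, 0, 10], [np.float64(25.8), np.float64(-12.0), np.float64(1.3), 0, 0, 0, 10], [np.float64(30.6), np.float64(-12.7), np.float64(1.6), 0, 0, 0, 10], [np.float64(35.4), np.float64(-12.9), np.float64(1.8), 0, 0, 0, 10]]
ang 160.29319589078708 r 0.05455655387336145 z 0.21367007769956162 Ft -1.3431955056701044 Fr 5.534721665461281 Fz -0.26106235766902997
```

Emit:
step_arm([
  [-4.6,3.2,0.2,0,0,0,10],
  [-9.3,4.3,0.4,0,0,0,10],
  [-14,4.9,0.7,0,0,0,10],
  [-18.8,5.1,0.9,0,0,0,10],
  [-23.6,4.9,1.1,0,0,0,10],
  [-28.4,4.3,1.3,0,0,0,10],
  [-33,3.2,1.6,0,0,0,10],
  [-37.6,1.8,1.8,0,0,0,10],
])

```text
clock: 16.3
tcp_pos: [0.6483, 0.2523, 0.212]
orientation: [2.028, 2.399, 0.011]
contact_force: [-0.0, 6.3, 1.3]
grip_width: 0.0196
gripper_force: 49.7
```

```bash
python3 an.py
```

```text
ang 197.48416707956034 r 0.0538087032831843 z 0.21197262240801745 Ft 6.219836435810051 Fr -0.8765752458836282 Fz 1.3083091089975762
```

Emit:
step_arm([
  [-4.4,-1.8,0.2,0,0,0,10],
  [-8.7,-4.1,0.4,0,0,0,10],
  [-12.7,-6.6,0.7,0,0,0,10],
  [-16.5,-9.6,0.9,0,0,0,10],
  [-20.1,-12.8,1.1,0,0,0,10],
  [-23.3,-16.3,1.3,0,0,0,10],
  [-26.2,-20.1,1.6,0,0,0,10],
  [-28.8,-24.2,1.8,0,0,0,10],
])

```text
clock: 17.1
tcp_pos: [0.6302, 0.2193, 0.2102]
orientation: [2.028, 2.396, 0.013]
contact_force: [3.5, 5.3, 1.0]
grip_width: 0.0197
gripper_force: 49.7
```

```bash
python3 an.py
```

```text
ang 238.54231559637384 r 0.05343474992515512 z 0.2102144044598353 Ft 6.1463684982896485 Fr -1.6339226732920547 Fz 1.0274783936099872
```

Emit:
step_arm([
  [-2.2,-4.3,0.2,0,0,0,10],
  [-4.1,-8.7,0.4,0,0,0,10],
  [-5.5,-13.3,0.7,0,0,0,10],
  [-6.5,-17.9,0.9,0,0,0,10],
  [-7.2,-22.7,1.1,0,0,0,10],
  [-7.4,-27.5,1.3,0,0,0,10],
  [-7.2,-32.3,1.6,0,0,0,10],
  [-6.5,-37.1,1.8,0,0,0,10],
])

```text
clock: 17.9
tcp_pos: [0.5959, 0.2057, 0.2085]
orientation: [2.028, 2.394, 0.013]
contact_force: [5.9, 3.6, 0.4]
grip_width: 0.0197
gripper_force: 49.6
```

```bash
python3 an.py
```

```text
ang 278.85601692908745 r 0.053776492840719024 z 0.20846413454758678 Ft 5.937329733695232 Fr -3.530158724346026 Fz 0.3700750675164986
```

Emit:
step_arm([
  [1.0,-4.7,0.2,0,0,0,10],
  [2.5,-9.3,0.4,0,0,0,10],
  [4.3,-13.7,0.7,0,0,0,10],
  [6.5,-17.9,0.9,0,0,0,10],
  [9.1,-22,1.1,0,0,0,10],
  [12,-25.8,1.3,0,0,0,10],
  [15.3,-29.3,1.6,0,0,0,10],
  [18.8,-32.6,1.8,0,0,0,10],
])

```text
clock: 18.7
tcp_pos: [0.5613, 0.2164, 0.2067]
orientation: [2.029, 2.39, 0.01]
contact_force: [5.0, -3.0, 3.6]
grip_width: 0.0199
gripper_force: 49.9
```

```bash
python3 an.py
```

```text
ang 317.83315646464183 r 0.05465706439151739 z 0.2066758736634812 Ft 5.766104151051227 Fr -0.7141867970793316 Fz 3.626766839879201
```

Emit:
step_arm([
  [3.8,-2.9,0.2,0,0,0,10],
  [7.9,-5.5,0.4,0,0,0,10],
  [12.1,-7.7,0.7,0,0,0,10],
  [16.5,-9.6,0.9,0,0,0,10],
  [21.1,-11,1.1,0,0,0,10],
  [25.8,-12,1.3,0,0,0,10],
  [30.6,-12.7,1.6,0,0,0,10],
  [35.4,-12.9,1.8,0,0,0,10],
])

```text
clock: 19.5
tcp_pos: [0.5405, 0.2483, 0.2048]
orientation: [2.03, 2.391, 0.001]
contact_force: [-3.6, -6.7, 12.1]
grip_width: 0.0202
gripper_force: 50.6
```

```bash
python3 an.py
```

```text
ang 358.1495680897863 r 0.05561686157507142 z 0.20478785593598856 Ft 5.836607511661952 Fr 4.862480450247588 Fz 12.103934266750056
```

Emit:
step_arm([
  [4.8,-0.3,0,0,0,0,10],
  [9.6,-0.2,0,0,0,0,10],
  [14.2,0.6,0,0,0,0,10],
  [18.8,1.9,0.1,0,0,0,10],
  [23.2,3.7,0.2,0,0,0,10],
  [27.5,5.9,0.3,0,0,0,10],
  [31.5,8.4,0.5,0,0,0,10],
  [35.4,11.4,0.7,0,0,0,10],
])

```text
clock: 20.3
tcp_pos: [0.545, 0.2857, 0.2031]
orientation: [2.03, 2.393, -0.0]
contact_force: [-4.5, -4.5, 5.8]
grip_width: 0.0194
gripper_force: 50.2
```

```bash
python3 an.py
```

```text
ang 37.43358024759114 r 0.05641234986471373 z 0.20308077518449497 Ft 6.081765824663854 Fr 1.8972240041191553 Fz 5.762686486490277
```

Emit:
step_arm([
  [3.5,3.2,0.1,0,0,0,10],
  [6.8,6.8,0.3,0,0,0,10],
  [9.7,10.6,0.5,0,0,0,10],
  [12.3,14.6,0.7,0,0,0,10],
  [14.5,18.9,0.8,0,0,0,10],
  [16.3,23.3,1,0,0,0,10],
  [17.8,27.9,1.2,0,0,0,10],
  [18.8,32.6,1.4,0,0,0,10],
])

```text
clock: 21.1
tcp_pos: [0.5726, 0.3113, 0.2014]
orientation: [2.029, 2.398, -0.0]
contact_force: [-6.1, -0.1, 3.8]
grip_width: 0.0196
gripper_force: 49.9
```

```bash
python3 an.py
```

```text
ang 76.4612921095677 r 0.05641176332972681 z 0.20136452264154953 Ft 5.599455793320098 Fr 2.3040581184793125 Fz 3.7804920275867544
```

Emit:
step_arm([
  [0.6,4.8,0.2,0,0,0,10],
  [0.8,9.6,0.4,0,0,0,10],
  [0.6,14.3,0.6,0,0,0,10],
  [0,19.1,0.8,0,0,0,10],
  [-1,23.8,1,0,0,0,10],
  [-2.5,28.4,1.2,0,0,0,10],
  [-4.3,32.8,1.4,0,0,0,10],
  [-6.5,37.1,1.6,0,0,0,10],
])

```text
clock: 21.9
tcp_pos: [0.6098, 0.3133, 0.1997]
orientation: [-2.026, -2.398, -0.004]
contact_force: [-5.5, 5.0, -0.8]
grip_width: 0.0195
gripper_force: 49.6
```

```bash
python3 an.py
```

```text
ang 115.13849604227381 r 0.05581420537616413 z 0.19967038636368323 Ft 6.626722053482139 Fr 3.334021163367261 Fz -0.8115492717294344
```

Emit:
step_arm([
  [-2.6,4,0.2,0,0,0,10],
  [-5.5,7.9,0.4,0,0,0,10],
  [-8.7,11.4,0.7,0,0,0,10],
  [-12.3,14.6,0.9,0,0,0,10],
  [-16.1,17.6,1.1,0,0,0,10],
  [-20.1,20.1,1.3,0,0,0,10],
  [-24.4,22.3,1.6,0,0,0,10],
  [-28.8,24.2,1.8,0,0,0,10],
])

```text
clock: 22.7
tcp_pos: [0.6387, 0.2925, 0.1981]
orientation: [-2.022, -2.399, -0.013]
contact_force: [-0.9, 12.1, -4.4]
grip_width: 0.0201
gripper_force: 49.2
```

```bash
python3 an.py
```

```text
ang 152.68704067997788 r 0.05474242641500774 z 0.19814308534381161 Ft 10.215542135710518 Fr 6.604612261619302 Fz -4.409974516904874
```

The effort jumped to 10 N between about 475° and 513°, so the platen has met the blade there. I'll unwind a little and re-approach finely to fix the contact angle.

Emit:
step_arm([
  [9,-3.5,-0.2,0,0,0,10],
  [17.2,-8.6,-0.5,0,0,0,10],
  [24.3,-15,-0.9,0,0,0,10],
  [30.1,-22.9,-1.4,0,0,0,10],
  [34.3,-31.6,-1.8,0,0,0,10],
  [35.6,-36.2,-2.1,0,0,0,10],
])

```text
clock: 23.3
tcp_pos: [0.6011, 0.3152, 0.2001]
orientation: [2.029, 2.392, 0.009]
contact_force: [7.6, 2.1, -5.1]
grip_width: 0.0195
gripper_force: 49.2
```

```bash
python3 an.py; python3 - <<'E'
import numpy as np
def rows(s,e,d):
    t0=np.radians(s);print(s,[[float(round(55*(np.sin(t)-np.sin(t0)),1)),float(round(-55*(np.cos(t)-np.cos(t0)),1)),float(round(16*(t-t0)/2/np.pi,1))] for t in np.radians(np.arange(s+d,e+.1,d))])
for s in range(465,525,10): rows(s,s+10,2)
E
```

```text
ang 105.99131724003213 r 0.05600693034493681 z 0.20013914620503984 Ft -7.298618557666898 Fr 2.8747884992952315 Fz -5.120157596452716
465 [[-0.5, 1.8, 0.1], [-1.1, 3.7, 0.2], [-1.8, 5.5, 0.3], [-2.5, 7.3, 0.4], [-3.3, 9.0, 0.4]]
475 [[-0.8, 1.7, 0.1], [-1.7, 3.4, 0.2], [-2.7, 5.1, 0.3], [-3.7, 6.7, 0.4], [-4.8, 8.3, 0.4]]
485 [[-1.1, 1.6, 0.1], [-2.3, 3.1, 0.2], [-3.5, 4.5, 0.3], [-4.8, 6.0, 0.4], [-6.2, 7.3, 0.4]]
495 [[-1.4, 1.3, 0.1], [-2.8, 2.6, 0.2], [-4.3, 3.9, 0.3], [-5.8, 5.0, 0.4], [-7.3, 6.2, 0.4]]
505 [[-1.6, 1.1, 0.1], [-3.2, 2.1, 0.2], [-4.9, 3.1, 0.3], [-6.6, 4.0, 0.4], [-8.3, 4.8, 0.4]]
515 [[-1.8, 0.8, 0.1], [-3.5, 1.5, 0.2], [-5.3, 2.2, 0.3], [-7.2, 2.7, 0.4], [-9.0, 3.3, 0.4]]
```

Emit:
step_arm([
  [-0.5,1.8,0.2,0,0,0,10],
  [-1.1,3.7,0.4,0,0,0,10],
  [-1.8,5.5,0.6,0,0,0,10],
  [-2.5,7.3,0.7,0,0,0,10],
  [-3.3,9,0.8,0,0,0,10],
])

```text
clock: 23.8
tcp_pos: [0.6073, 0.3141, 0.1997]
orientation: [2.03, 2.397, 0.002]
contact_force: [-6.4, -0.1, 6.2]
grip_width: 0.0196
gripper_force: 50.3
```

```bash
python3 an.py
```

```text
ang 112.50589224879158 r 0.05597950809383751 z 0.19972342285452538 Ft 6.202986102711136 Fr -1.5098483136220515 Fz 6.203313663530251
```

Emit:
step_arm([
  [-0.8,1.7,0.1,0,0,0,10],
  [-1.7,3.4,0.2,0,0,0,10],
  [-2.7,5.1,0.3,0,0,0,10],
])

```text
clock: 24.1
tcp_pos: [0.6127, 0.3125, 0.1995]
orientation: [2.029, 2.398, 0.002]
contact_force: [-6.8, -1.5, 6.4]
grip_width: 0.0196
gripper_force: 50.3
```

```bash
python3 an.py
```

```text
ang 118.27687939107446 r 0.05585326007599908 z 0.1994627183490637 Ft 5.935382140055342 Fr -3.614505353310218 Fz 6.423023664120899
```

Emit:
step_arm([
  [-1.2,1.5,0,0,0,0,10],
  [-2.5,3,0,0,0,0,10],
  [-3.8,4.5,0,0,0,0,10],
])

```text
clock: 24.4
tcp_pos: [0.6175, 0.3104, 0.1992]
orientation: [-2.029, -2.398, -0.003]
contact_force: [-4.6, 2.9, 3.4]
grip_width: 0.0197
gripper_force: 50.2
```

```bash
python3 an.py
```

```text
ang 123.67110754937661 r 0.05567654418486183 z 0.19924832646274876 Ft 5.38533509657217 Fr 0.7328412398291189 Fz 3.437523039210528
```

Emit:
step_arm([
  [-1.3,1.5,0.1,0,0,0,10],
  [-2.6,2.9,0.2,0,0,0,10],
])

```text
clock: 24.6
tcp_pos: [0.6208, 0.3087, 0.1991]
orientation: [-2.028, -2.398, -0.004]
contact_force: [-5.1, 2.7, 3.7]
grip_width: 0.0196
gripper_force: 50.2
```

```bash
python3 an.py
```

```text
ang 127.4943616618791 r 0.05555611099710983 z 0.19905918603487252 Ft 5.749884587158683 Fr 0.08502561723528945 Fz 3.6645622101509048
```

Emit:
step_arm([
  [-1.3,1.4,0.1,0,0,0,10],
  [-2.7,2.7,0.2,0,0,0,10],
])

```text
clock: 24.8
tcp_pos: [0.624, 0.3068, 0.1989]
orientation: [-2.028, -2.398, -0.005]
contact_force: [-4.4, 4.6, 3.4]
grip_width: 0.0197
gripper_force: 50.2
```

```bash
python3 an.py
```

```text
ang 131.29198276934247 r 0.05545148042905346 z 0.19888313654339085 Ft 6.18082512796876 Fr 1.5812790820733102 Fz 3.375474293154534
```

Emit:
step_arm([
  [-1.4,1.4,0.1,0,0,0,10],
  [-2.8,2.7,0.2,0,0,0,10],
])

```text
clock: 25.0
tcp_pos: [0.6271, 0.3046, 0.1987]
orientation: [-2.028, -2.398, -0.005]
contact_force: [-5.2, 4.4, 3.4]
grip_width: 0.0198
gripper_force: 50.2
```

```bash
python3 an.py
```

```text
ang 135.2235254086204 r 0.05537687441717786 z 0.19873682690731062 Ft 6.753678504321358 Fr 0.5949445788089021 Fz 3.442689736490107
```

Emit:
step_arm([
  [-1.5,1.3,0.1,0,0,0,10],
  [-3,2.5,0.2,0,0,0,10],
])

```text
clock: 25.2
tcp_pos: [0.6289, 0.3033, 0.1987]
orientation: [-2.025, -2.398, -0.005]
contact_force: [-6.9, 5.3, 5.2]
grip_width: 0.0198
gripper_force: 50.3
```

```bash
python3 an.py
```

```text
ang 137.59796137033527 r 0.055357521250450924 z 0.1987035959930137 Ft 8.729280725506797 Fr -0.06887386742729351 Fz 5.249743023732955
```

Emit:
step_arm([
  [-1.6,1.2,0.1,0,0,0,10],
  [-3.1,2.3,0.2,0,0,0,10],
])

```text
clock: 25.4
tcp_pos: [0.6315, 0.301, 0.1985]
orientation: [-2.024, -2.398, -0.005]
contact_force: [-7.8, 5.3, 5.1]
grip_width: 0.0197
gripper_force: 50.3
```

```bash
python3 an.py
```

```text
ang 141.17113097666356 r 0.05522332458379411 z 0.19852085483686016 Ft 9.391033241186605 Fr -1.1874828890317337 Fz 5.126800245626595
```

Emit:
step_arm([
  [-1.6,1.1,0.1,0,0,0,10],
  [-3.2,2.1,0.2,0,0,0,10],
])

```text
clock: 25.6
tcp_pos: [0.6341, 0.2984, 0.1983]
orientation: [-2.024, -2.398, -0.006]
contact_force: [-6.6, 6.6, 3.9]
grip_width: 0.0199
gripper_force: 50.3
```

```bash
python3 an.py
```

```text
ang 144.9577887351478 r 0.05513367676061745 z 0.1983286990277667 Ft 9.28374100495454 Fr -0.0222915699012729 Fz 3.89078428378824
```

Contact is at about 136° (the effort rose from 6 to 9.3 N). The target is about 230° on the same reading, which is 92–93° past contact. Winding on.

```bash
python3 arc.py 150 1 6 | sed 's/np.float64(\([^)]*\))/\1/g'; python3 arc.py 198 1 4| sed 's/np.float64(\([^)]*\))/\1/g'
```

```text
150.0 [[-5.1, 2.6, 0.3, 0, 0, 0, 10], [-10.5, 4.7, 0.5, 0, 0, 0, 10], [-16.1, 6.2, 0.8, 0, 0, 0, 10], [-21.8, 7.1, 1.1, 0, 0, 0, 10], [-27.5, 7.4, 1.3, 0, 0, 0, 10], [-33.2, 7.1, 1.6, 0, 0, 0, 10], [-38.9, 6.2, 1.9, 0, 0, 0, 10], [-44.5, 4.7, 2.1, 0, 0, 0, 10]]
198.0 [[-3.6, -1.3, 0.2, 0, 0, 0, 10], [-7.1, -2.9, 0.4, 0, 0, 0, 10], [-10.5, -4.7, 0.5, 0, 0, 0, 10], [-13.8, -6.7, 0.7, 0, 0, 0, 10], [-16.9, -9.0, 0.9, 0, 0, 0, 10], [-19.8, -11.4, 1.1, 0, 0, 0, 10], [-22.6, -14.1, 1.2, 0, 0, 0, 10], [-25.1, -17.0, 1.4, 0, 0, 0, 10]]
```

Emit:
step_arm([
  [-5.1,2.6,0.3,0,0,0,10],
  [-10.5,4.7,0.5,0,0,0,10],
  [-16.1,6.2,0.8,0,0,0,10],
  [-21.8,7.1,1.1,0,0,0,10],
  [-27.5,7.4,1.3,0,0,0,10],
  [-33.2,7.1,1.6,0,0,0,10],
  [-38.9,6.2,1.9,0,0,0,10],
  [-44.5,4.7,2.1,0,0,0,10],
])

```text
clock: 26.4
tcp_pos: [0.6488, 0.2564, 0.1963]
orientation: [-2.025, -2.4, -0.015]
contact_force: [2.0, 10.6, -1.6]
grip_width: 0.0197
gripper_force: 49.6
```

```bash
python3 an.py
```

```text
ang 193.05726373012538 r 0.053874488577127795 z 0.19632380414391412 Ft 10.717034669741281 Fr 1.4021258752487147 Fz -1.6261779493002704
```

Emit:
step_arm([
  [-3.6,-1.3,0.2,0,0,0,10],
  [-7.1,-2.9,0.4,0,0,0,10],
  [-10.5,-4.7,0.5,0,0,0,10],
  [-13.8,-6.7,0.7,0,0,0,10],
  [-16.9,-9,0.9,0,0,0,10],
  [-19.8,-11.4,1.1,0,0,0,10],
])

```text
clock: 27.0
tcp_pos: [0.6421, 0.2341, 0.1952]
orientation: [2.027, 2.399, 0.017]
contact_force: [6.2, 9.5, -2.7]
grip_width: 0.0194
gripper_force: 49.5
```

```bash
python3 an.py
```

```text
ang 218.12374813848425 r 0.0535200771293225 z 0.1952381047713624 Ft 11.24875966995425 Fr 0.9587755361176598 Fz -2.663727974529271
```

Emit:
step_arm([
  [-2.8,-2.7,0.2,0,0,0,10],
  [-5.3,-5.6,0.4,0,0,0,10],
  [-7.7,-8.5,0.5,0,0,0,10],
  [-7.7,-8.5,0.5,0,0,0,10],
])

```text
clock: 27.4
tcp_pos: [0.6351, 0.2242, 0.1947]
orientation: [2.028, 2.398, 0.015]
contact_force: [5.9, 8.5, -2.6]
grip_width: 0.0196
gripper_force: 49.6
```

```bash
python3 an.py
```

```text
ang 231.1459508507852 r 0.05342333718093684 z 0.19465535903891365 Ft 10.254576044026376 Fr -1.1921290705426681 Fz -2.62673306989778
```

About 94° past contact, and the 4.0 mm drop agrees with that. Relaxing the push, then opening and lifting clear.

Emit:
step_arm([
  [1,1.3,0,0,0,0,10],
  [2,2.6,0,0,0,0,10],
  [2.2,2.8,0,0,0,0,10],
])

```text
clock: 27.7
tcp_pos: [0.6355, 0.2245, 0.1946]
orientation: [2.029, 2.397, 0.004]
contact_force: [-4.8, 2.4, 7.3]
grip_width: 0.02
gripper_force: 50.4
```

```bash
python3 an.py
```

```text
ang 230.65885392923434 r 0.053534239512650024 z 0.19457038238109364 Ft -1.302809575672692 Fr -5.219885695030316 Fz 7.251292417472237
```

Emit:
step_arm([
  [0,0,0,0,0,0,25],
  [0,0,0,0,0,0,40],
  [0,0,0,0,0,0,40],
  [0,0,-15,0,0,0,40],
  [0,0,-45,0,0,0,40],
  [0,0,-80,0,0,0,40],
  [0,0,-110,0,0,0,40],
  [0,0,-110,0,0,0,40],
], grip_force=20)

```text
clock: 28.5
tcp_pos: [0.6379, 0.2244, 0.3102]
orientation: [2.027, 2.391, 0.017]
contact_force: [0.3, 0.8, 0.5]
grip_width: 0.0401
gripper_force: 0.0
```

```bash
python3 - <<'E'
from h import *
print(tool()[0],tool()[2]['contact_force'])
g=grab('top','top9.png');f=grab('side','side9.png')
b=cv2.resize(f['image'][130:330,180:380],(560,560),interpolation=cv2.INTER_CUBIC)
cv2.imwrite('pics/f9.png',b[:,:,::-1])
O=np.array([.595,.2595]);u=np.array([-.170,.985]);v=np.array([.985,.170])
P=cloud(f);x=(P[...,:2]-O)@u;y=(P[...,:2]-O)@v
m=(x>-.26)&(x<-.15)&(abs(y)<.03)&(P[...,2]>.04)&(P[...,2]<.11);print('tail',x[m].min(),P[m][:,2].max(),y[m].mean())
E
```

```text
[0.6379 0.2244 0.3102] [0.2751 0.7668 0.4881]
tail -0.22764281718068594 0.0818855410147999 0.0024044181884534215
```

View pics/f9.png

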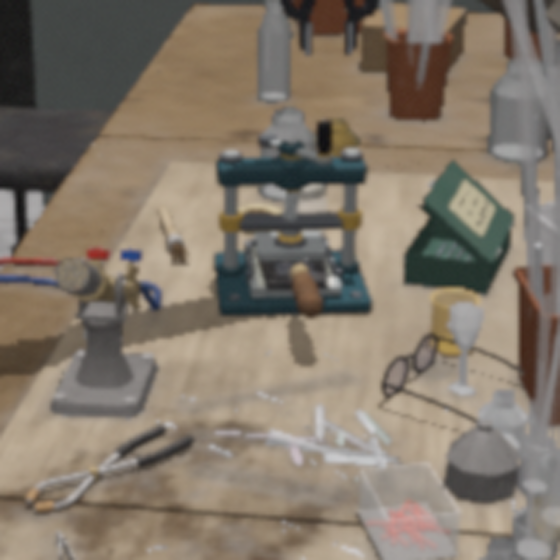

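The platen is clamped on the blade at (290,245) and the paddle handle points out at (305,290). The tail is unchanged at −227.6 mm, the bystanders are undisturbed, and the gripper is clear. Handing in.

```bash
python3 -c "
from bench import r
print(r.hand_in())"
```

```text
the job is handed in; nothing more can be done
None
```

The paddle is flat in the press against the back stop, clamped about a quarter turn (roughly 94°) past contact, with the other things undisturbed and the job handed in at about 28.6 s; no verdict was returned.

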